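# Take the spent gas filter out of its bayonet port

## Task

Vent the gas line by pressing the spring pedal down to its stop for half a second and letting it up again. Then turn the filter by the bar on its top counter-clockwise until the bar points at the two notches of the port, lift it straight out and set it down, not dropped, upright near the middle of the tray. Finally swing the open metal cover shut over the empty port, and leave the jar, the cup and the wrench alone.

Things in the scene. Friction and masses are not known exactly. Their poses are not given: they have to be found in the camera images.
- port: Beige housing 136 x 124 x 35 mm fixed to the bench, a steel bayonet ring (radius 30 to 52 mm, top 57 mm above the bench) on top. Origin: centre of the underside, below the ring's axis. Two notches in the ring, at its +y and -y; elsewhere it overhangs the filter's lugs; a stop ends the turn about 0.2 rad past the notches' middle. Cover hinged along y on the -x side.
- filter: Loose aluminium cartridge 54 mm across, 136 mm tall, 0.3 to 0.5 kg, standing in the port, foot 35 mm above the bench. Origin: centre of its foot, z up its axis. Two foot lugs along +x and -x, to 41 mm from the axis. Its x starts 0.42 to 0.68 rad counter-clockwise of the port's x, locked; turned on until x lies along the port's y (within 0.12 rad) it lifts out, clear of the ring 25 mm up.
- filter_bar (a point): Grip point in the middle of the black bar on the filter's top, on its axis, 120 mm above its foot. The bar is 66 mm long along the filter's x, 14 mm thick along y, from 96 to 136 mm above the foot.
- cover (a joint): Hinge of the port's cover, rad: 0 = shut, flat over the ring; 1.9 = standing open, leaning back 0.33 rad beyond upright, where it starts. The cover falls shut gently by itself once pushed past upright (below 1.5), and falls back open otherwise.
- cover_tip (a point): Middle of the cover's free edge. Aluminium plate 112 mm long, 108 mm wide, 4 mm thick; hinge line in the port's frame at x = -62, z = 59 mm, along y. Open, the free edge is at about x = -98, z = 165 mm there; to shut it, push its outer (-x) face towards the port's +x.
- vent: Vent unit fixed to the bench: grey plate 175 x 92 x 12 mm, at its +x end a small round gauge (52 mm across, top 104 mm high). Origin: centre of the underside. The pedal is hinged along y at x = 50, z = 45 mm and reaches 130 mm towards -x; clear above apart from the gauge.
- pedal (a joint): Spring pedal's angle, rad: 0 = up (it leans up 0.2 rad towards its free end), 0.30 = down at its stop. It takes about 4 N to start and 12 N at the pad to hold it at the stop; it springs back when released.
- pedal_pad (a point): Where to press: middle of the pedal's top surface, 105 mm from the hinge, on the 70 mm wide steel plate with a black rubber pad. About 72 mm above the bench when up, 41 mm at the stop.
- tray: White open tray fixed to the bench, 170 x 170 mm, 30 mm high, walls and floor 5 mm thick. Origin: centre of the underside.
- tray_in (a point): Centre of the tray's inner floor, 5 mm above the bench.
- bottle: Bystander: amber glass jar with a black cap, 66 mm diameter, 140 mm tall, beyond the work. Origin: centre of its underside.
- beaker: Bystander: white open cup, 72 mm diameter, 85 mm tall, beyond the work. Origin: centre of its underside.
- wrench: Bystander: steel wrench 170 mm long, lying beyond the work. Origin: under its middle.

How it is judged:
By the outcome, as a careful person would: the job done as asked, in the order asked, and still so for the second after the job is handed in, with the robot touching nothing.
It also fails if it takes over 64 s, if anything falls off the work surface, if the arm or the gripper's body presses on something with over 40 N, if the wrist force passes 120 N, or if a joint passes its speed limit or range.

## Robot

A 6-joint arm with a two-finger parallel gripper is mounted at the origin on the work surface. World frame = base frame: x ahead of the robot, y to its left, z up, the work surface at z = 0. Lengths are in m, angles in rad, forces in N, time in s.
With the tool pointing down it reaches from about 0.3 to 0.95 m from the base axis. Payload 3.1 kg.
Tool frame: the origin (TCP) lies at the very end of the fingers, on their centre line; the grasp point (between the pads) lies 19 mm behind it; z points along the fingers, y is the line along which they close (so a half turn about z gives the same grasp; the last joint's range is limited). The gripper opens to 85 mm and grips with 20 to 120 N. Pads are 22 mm wide; open, the fingers measure 114 mm over their backs; the gripper's body (76 mm by 85 mm) begins 54 mm behind the grasp point. The pads swing forward as they close: fully open they stand 13 mm farther back than shut.
Start: joints at [-0.07, 0.308, 1.634, -0, 1.2, -0.07], TCP at [0.625, -0, 0.209] pointing down, gripper open.
Joint ranges: [-3.06, 3.06], [-0.79, 1.96], [0.05, 2.63], [-1.19, 4.34], [0.05, 2.64], [-2.94, 2.94]. Speed limits (rad/s): [2.79, 2.79, 3.14, 3.14, 3.14, 3.14].

## Interface

Orientations are given as a rotation vector (axis times angle).
In Python, from workcell import sensors, eyes, env gives the robot as it stands.
- The arm moves only by the tool carry_out, never from a script. Its argument "rows" is a list that holds one entry, the list of rows, each a list of 7 numbers: the shift along the tool's x, y, z in mm, then the turn, a rotation vector about the tool's x, y, z in degrees, then the finger opening in mm, from 0 to 85.4. In form: [[[x, y, z, rx, ry, rz, jaw], ...]]. A call has 1 to 20 rows; each row shifts and turns the commanded pose from where the row before left it, along the tool's axes as they then stand; what a row does not reach is not made up. A row lasts 1/10 s, in which the tool goes at most 50 mm and 8.59 degrees, less where a joint would pass 70% of its speed; a pose out of reach is approached as far as the arm can. A call is refused whole if a number of a shift passes 50 or a number of a turn 8.59, either way. A call with a gripper value outside its range is refused whole. The fingers move at their own pace and stop on an object; "newtons" is the grip in N (left out, the last holds). Time passes only in rows, so rows that do not move let the fingers close. It gives the time, the measured TCP pose, the force, the opening and the grip force at its end, in the units of the state.
- sensors.state(): the state, without advancing time (a new reading comes with each control period).
- eyes.snapshot(name): name is "scene" or "side" or "wrist"; returns a dict with "frame" (420x560x3 uint8, red, green, blue), "camera_matrix" (3x3 intrinsics, pixels), "k1" (the pictures are not rectified: a ray, as slopes to the right and down, at radius r is drawn at 1 + k1 r^2 times it, then the intrinsics apply), "R" (3x3) and "t" (3): a world point X has camera coordinates R X + t; the wrist camera has in their place "tool_from_camera" (4x4, takes a point from camera to tool coordinates, whose origin is the TCP and whose axes are the flange's). Camera axes: x right, y down, z forward; pixel columns grow to the right and rows downward; lengths in m; the calibration is good to about 2 mm. A picture is of the moment at which its call begins: read the wrist's pose just before it. There is no depth.
- env.job_done(): hands the job in; it is judged then, once.
The state is a dict: "time_s": time; "joint_pos": joint angles; "joint_velocities": joint speeds; "joint_efforts": joint torques, N m; "ee_pos": TCP position; "orientation": TCP orientation; "wrist_force": force on the tool from outside, world axes, zero at the start; "wrist_torque": the same for the moment, N m; "width": finger opening in m; "grasp_force": force on a finger pad.
Only numpy, scipy, OpenCV 4.12 (cv2) and the standard library are available. Lean on these libraries where they do the work, as an engineer would, in place of code of your own. Each camera call takes 0.05 s, during which the arm holds its last target. There are 200 camera calls.

## Working session

There is one attempt and no reset: what is moved stays moved. The work goes in short steps, Python scripts to look and compute and a tool call to move; the robot and the scene stay as the last step left them, time stands still between calls to the robot, and variables do not carry over. Pictures are saved under pics/ and viewed, at most 10 in all, crops included, and the job is handed in when it is done.

Besides the shell and the picture viewer there is one more tool, called after "Request:" by a JSON object that holds its "op" and its "data". carry_out: Moves the arm, as the interface text tells. Its arguments: {"type":"object","properties":{"rows":{"type":"array"},"newtons":{"type":"number"}},"required":["rows"]}

```bash
mkdir -p pics; ls; python3 - <<'E'
from workcell import sensors, eyes
import cv2,pickle
s=sensors.state(); print(s)
d={}
for n in ("scene","side","wrist"):
    p=eyes.snapshot(n); d[n]=p
    cv2.imwrite(f"pics/{n}0.png",cv2.resize(p["frame"][:,:,::-1],(800,600),interpolation=cv2.INTER_CUBIC))
    print(n,{k:v for k,v in p.items() if k!="frame"})
pickle.dump((s,d),open("d0.pkl","wb"))
E
```

```text
pics
{'time_s': 0.0, 'joint_pos': array([-6.96914965e-02,  3.09007317e-01,  1.63522783e+00,  7.74190204e-06,
        1.19968850e+00, -6.97103677e-02]), 'joint_velocities': array([-0.00021245,  0.0019738 ,  0.00076362, -0.00085181,  0.0002959 ,
       -0.00046777]), 'joint_efforts': array([ 1.43707580e-04, -4.15252447e+01, -2.76667070e+01, -1.74997494e-04,
        1.01000658e-02, -1.14578896e-05]), 'ee_pos': array([6.24109346e-01, 4.26365358e-05, 2.08126037e-01]), 'orientation': array([-2.22017582, -2.22021147,  0.00239258]), 'wrist_force': array([-1.09178896, -0.21904935,  0.2746983 ]), 'wrist_torque': array([ 0.0034884 , -0.03817145, -0.04734952]), 'grasp_force': 0.0, 'width': 0.08541582476337403}
scene {'camera_matrix': array([[415.73246055,   0.        , 274.4627232 ],
       [  0.        , 415.73246055, 209.84458764],
       [  0.        ,   0.        ,   1.        ]]), 'k1': -0.062150046217722625, 'R': array([[ 0.64204695,  0.76636088,  0.02160344],
       [ 0.47148958, -0.3724743 , -0.79935003],
       [-0.60454387,  0.52340605, -0.60047716]]), 't': array([-0.38800498, -0.21198
[... 298 characters left out ...]
, -0.55705987, -0.73651286],
       [ 0.39528904,  0.62171928, -0.67617432]]), 't': array([-0.51820752,  0.32852979,  1.20180321])}
wrist {'camera_matrix': array([[343.38303098,   0.        , 272.7517441 ],
       [  0.        , 343.38303098, 216.7972754 ],
       [  0.        ,   0.        ,   1.        ]]), 'k1': -0.08754141260395647, 'tool_from_camera': array([[ 9.57435610e-04, -9.60578216e-01, -2.78008228e-01,
         7.14786521e-02],
       [ 9.99999167e-01,  1.16026059e-03, -5.65041680e-04,
         4.28207319e-04],
       [ 8.65328720e-04, -2.78007456e-01,  9.60578527e-01,
        -1.65333096e-01],
       [ 0.00000000e+00,  0.00000000e+00,  0.00000000e+00,
         1.00000000e+00]])}
```

View pics/scene0.png

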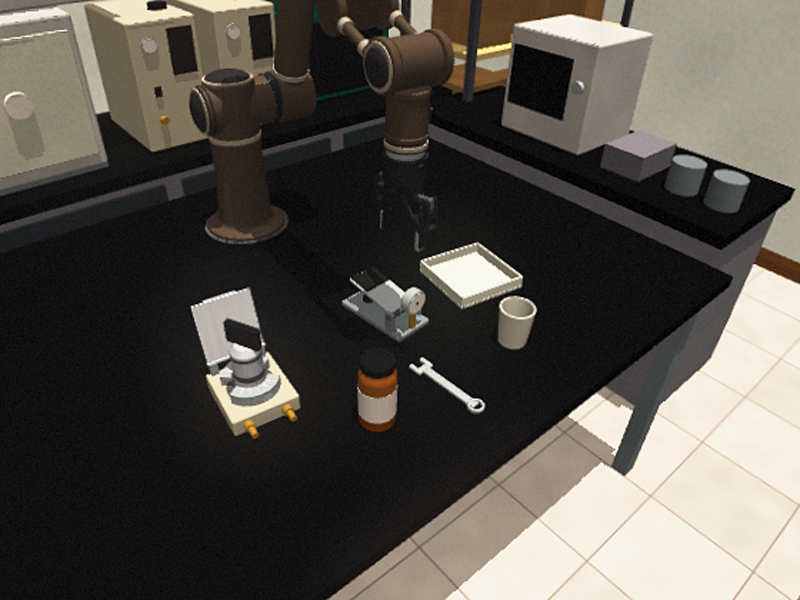

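View pics/side0.png

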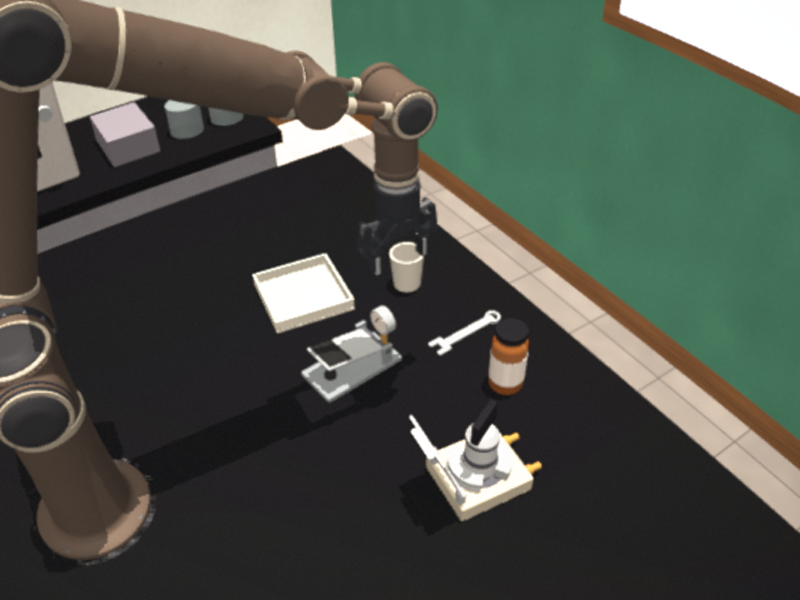

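The scene view shows the port at about (250,380) with the cover open on the robot side, the vent at (385,305), the tray at (470,272), and the jar, cup and wrench beyond. In the side view the port is at (480,470), the vent at (350,360) and the tray at (303,292). I'll enlarge these next.

```bash
cat > crop.py <<'E'
import cv2,numpy as np
def crop(img,x0,y0,w,h,s):
    c=cv2.resize(img[y0:y0+h,x0:x0+w,::-1],(w*s,h*s),interpolation=cv2.INTER_CUBIC)
    for x in range((x0+9)//10*10,x0+w,10):
        cv2.line(c,((x-x0)*s+s//2,0),((x-x0)*s+s//2,h*s),(0,200,0),1) if 0 else cv2.line(c,((x-x0)*s+s//2,0),((x-x0)*s+s//2,6),(0,255,0),1)
        cv2.putText(c,str(x),((x-x0)*s-8,16),0,.33,(0,255,0),1)
    for y in range((y0+9)//10*10,y0+h,10):
        cv2.line(c,(0,(y-y0)*s+s//2),(6,(y-y0)*s+s//2),(0,255,255),1)
        cv2.putText(c,str(y),(8,(y-y0)*s+s//2+4),0,.33,(0,255,255),1)
        for x in range((x0+9)//10*10,x0+w,10): cv2.circle(c,((x-x0)*s+s//2,(y-y0)*s+s//2),1,(255,0,255),-1)
    return c
E
python3 - <<'E'
import pickle,cv2,numpy as np
from crop import crop
s,d=pickle.load(open("d0.pkl","rb"))
a,b=d["scene"]["frame"],d["side"]["frame"]
cv2.imwrite("pics/port.png",np.hstack([crop(a,132,198,80,110,5),crop(b,284,285,80,110,5)]))
cv2.imwrite("pics/vt.png",np.vstack([np.hstack([crop(a,234,184,80,60,5),crop(b,208,210,80,60,5)]),np.hstack([crop(a,290,165,80,60,5),crop(b,172,175,80,60,5)])]))
E
```

```text
(no output)
```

View pics/port.png

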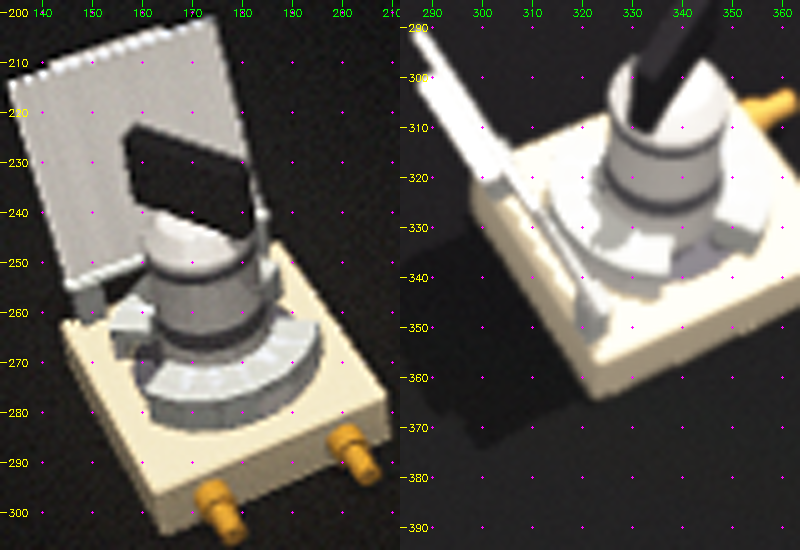

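View pics/vt.png

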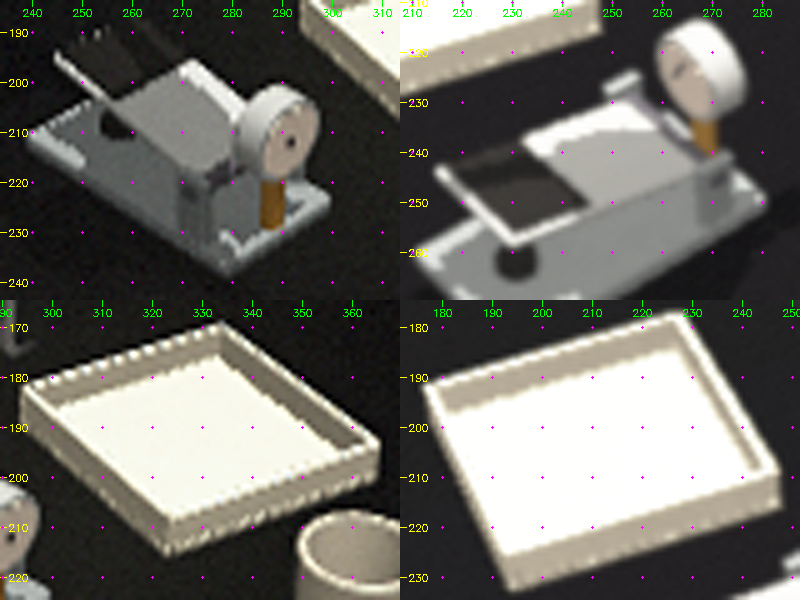

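The port corners, vent plate and tray rim read clearly in both crops. In the scene crop the port top corners are (144,262), (187,246), (163,296) and (209,278), and the filter bar's black face runs from (157,223) to (183,245). The pedal's free-end corner is at scene (245,194) and side (230,258).

```bash
cat > geo.py <<'E'
import numpy as np,cv2,pickle
from scipy.optimize import least_squares
from scipy.spatial.transform import Rotation as Ro
def und(c,px):
    K=c["camera_matrix"]
    D=np.array([c["k1"],0,0,0,0.])
    return cv2.undistortPoints(np.array(px,float).reshape(-1,1,2),K,D).reshape(-1,2)
def proj(c,X,R=None,t=None):
    R=c["R"] if R is None else R; t=c["t"] if t is None else t
    return cv2.projectPoints(np.atleast_2d(X).astype(float),cv2.Rodrigues(np.array(R))[0],np.array(t,float),c["camera_matrix"],np.array([c["k1"],0,0,0,0.]))[0].reshape(-1,2)
def wristRt(s,c):
    T=np.eye(4);T[:3,:3]=Ro.from_rotvec(s["orientation"]).as_matrix();T[:3,3]=s["ee_pos"]
    M=np.linalg.inv(T@c["tool_from_camera"]);return M[:3,:3],M[:3,3]
def onplane(c,px,z,R=None,t=None):
    R=c["R"] if R is None else R; t=c["t"] if t is None else t
    u=und(c,px);o=-R.T@t;d=np.c_[u,np.ones(len(u))]@R
    return o+d*((z-o[2])/d[:,2])[:,None]
def fit(obs,x0,freez=True):  # obs list of (cam dict,model pt,px)
    def tr(p,m):
        c,s=np.cos(p[2]),np.sin(p[2]);return np.array([p[0]+c*m[0]-s*m[1],p[1]+s*m[0]+c*m[1],m[2]+(p[3] if freez else 0)])
    f=lambda p:np.concatenate([proj(c,tr(p,m))[0]-px for c,m,px in obs])
    r=least_squares(f,x0+[0.]*freez,loss="soft_l1");return r.x,r.fun.reshape(-1,2)
def tri(obs):
    f=lambda X:np.concatenate([proj(c,X)[0]-px for c,px in obs])
    r=least_squares(f,[.6,0,.05]);return r.x,np.abs(r.fun).max()
E
python3 - <<'E'
from geo import *
np.set_printoptions(precision=4,suppress=True)
s,d=pickle.load(open("d0.pkl","rb"));A,B=d["scene"],d["side"]
x,y=.068,.062
P=[(A,(-x,-y,.035),(144.5,262)),(A,(-x,y,.035),(187,246)),(A,(x,-y,.035),(163,296)),(A,(x,y,.035),(209,278)),(A,(x,-y,0),(164,304)),(A,(x,y,0),(209.5,287)),
(B,(-x,-y,.035),(323,357)),(B,(-x,-y,0),(323,364)),(B,(-x,y,.035),(298.5,323)),(B,(x,-y,.035),(371.5,329))]
x,y=.0875,.046
V=[(A,(-x,-y,.012),(240,210.5)),(A,(x,-y,.012),(279,236)),(A,(x,y,.012),(299.5,221)),(B,(x,-y,.012),(281.5,249)),(B,(-x,-y,.0),(232,277)),(B,(-x,y,.012),(212,260))]
x=.085;z=.03
T=[(A,(-x,-x,z),(294,184)),(A,(-x,x,z),(334,169)),(A,(x,x,z),(365,193)),(A,(x,-x,z),(323,208.5)),(B,(-x,-x,z),(193.5,227)),(B,(-x,x,z),(177,192)),(B,(x,x,z),(228,177.5)),(B,(x,-x,z),(248,209))]
for n,O in (("port",P),("vent",V),("tray",T)):
    for fz in (True,False):
        p,r=fit(O,[.6,0.,0.],fz);print(n,p)
    print(r.round(1).tolist())
print("pedal corner",tri([(A,(245,194.5)),(B,(230,258))]))
print("cover tip corners",tri([(A,(174,201)),(B,(286,291))]))
for n,a,b in(("bottle",(264,294),(354,271)),("beaker",(360,239),(285,199)),("wrench",(313,270),(325,232))):
    print(n,onplane(A,[a],0)[0],onplane(B,[b],0)[0])
E
```

```text
port [ 0.5803 -0.3057 -0.1274 -0.003 ]
port [ 0.5808 -0.3064 -0.1268]
[[-1.6, -0.7], [0.6, -1.3], [-1.1, -0.1], [0.7, -1.9], [0.0, 1.7], [1.2, -1.2], [0.7, -0.4], [0.0, 0.8], [-0.3, -5.8], [2.8, 4.5]]
vent [0.5377 0.0319 0.1142 0.0022]
vent [0.5376 0.0332 0.1102]
[[-1.9, -0.2], [0.5, 0.6], [1.0, 1.4], [0.5, -0.9], [-0.7, 5.2], [-0.9, -0.3]]
tray [ 0.5567  0.2725 -0.1553 -0.003 ]
tray [ 0.5567  0.2703 -0.1559]
[[-1.3, -2.3], [-0.8, -0.1], [0.3, -0.1], [-0.0, -0.2], [0.0, -1.1], [0.1, -0.0], [0.4, -0.5], [0.3, -0.1]]
pedal corner (array([ 0.4687, -0.0042,  0.0703]), np.float64(0.15156983010464842))
cover tip corners (array([ 0.4851, -0.2398,  0.1613]), np.float64(0.10742514057326957))
bottle [ 0.7615 -0.1655  0.    ] [ 0.7475 -0.1742  0.    ]
beaker [0.7733 0.1825 0.    ] [0.7613 0.1783 0.    ]
wrench [ 0.7778 -0.0122  0.    ] [ 0.7743 -0.0095  0.    ]
```

Request:
{"op": "carry_out", "data": {"rows": [[[3,-14,0,0,0,0,0],[3,-14,0,0,0,0,0],[3,-14,0,0,0,0,0],[3,-14,0,0,0,0,0],[3,-14,0,0,0,0,0],[3,-14,0,0,0,0,0],[3,-14,0,0,0,0,0],[3,-14,0,0,0,0,0],[3,-14,0,0,0,0,0],[3,-12,0,0,0,0,0],[0,0,15,0,0,0,0],[0,0,20,0,0,0,0],[0,0,20,0,0,0,0],[0,0,20,0,0,0,0],[0,0,20,0,0,0,0],[0,0,15,0,0,0,0],[0,0,5,0,0,0,0],[0,0,0,0,0,0,0]]], "newtons": 20}}

```text
time_s: 1.95
ee_pos: [0.4862, 0.03, 0.0936]
orientation: [-2.22, -2.22, 0.002]
wrist_force: [-0.7, 0.3, 0.5]
width: 0.0
grasp_force: 0.0
```

Request:
{"op": "carry_out", "data": {"rows": [[[0,0,10,0,0,0,0],[0,0,8,0,0,0,0],[0,0,6,0,0,0,0],[0,0,6,0,0,0,0],[0,0,6,0,0,0,0],[0,0,5,0,0,0,0],[0,0,5,0,0,0,0],[0,0,0,0,0,0,0]]]}}

```text
time_s: 2.75
ee_pos: [0.4868, 0.03, 0.048]
orientation: [-2.221, -2.221, 0.001]
wrist_force: [-1.2, -0.2, 3.9]
width: 0.0001
grasp_force: 1.6
```

Request:
{"op": "carry_out", "data": {"rows": [[[0,0,3,0,0,0,0],[0,0,3,0,0,0,0],[0,0,2,0,0,0,0],[0,0,0,0,0,0,0]]]}}

```text
time_s: 3.15
ee_pos: [0.4864, 0.0299, 0.0402]
orientation: [-2.221, -2.221, 0.002]
wrist_force: [-3.4, -1.1, 5.1]
width: 0.0
grasp_force: 2.6
```

```bash
python3 - <<'E'
from workcell import eyes
from crop import crop
import cv2,numpy as np
a=eyes.snapshot("scene")["frame"];b=eyes.snapshot("side")["frame"]
cv2.imwrite("pics/press.png",np.hstack([crop(a,230,170,80,75,5),crop(b,200,205,80,75,5)]))
E
```

```text
(no output)
```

View pics/press.png

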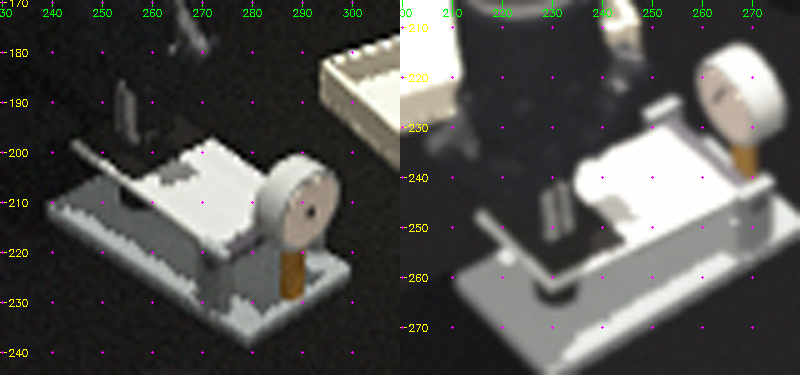

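The fingertips rest on the black pad (side (231,250)). The pedal is only partly down, its corner having moved from (245,194) to (245,198), and the force is 5 N, so I press further.

Request:
{"op": "carry_out", "data": {"rows": [[[0,0,3,0,0,0,0],[0,0,3,0,0,0,0],[0,0,3,0,0,0,0],[0,0,0,0,0,0,0]]]}}

```text
time_s: 3.65
ee_pos: [0.486, 0.0299, 0.0312]
orientation: [-2.22, -2.221, 0.003]
wrist_force: [-3.6, -0.1, 7.3]
width: -0.0002
grasp_force: 3.7
```

Request:
{"op": "carry_out", "data": {"rows": [[[0,0,3,0,0,0,0],[0,0,3,0,0,0,0],[0,0,2,0,0,0,0],[0,0,0,0,0,0,0]]]}}

```text
time_s: 4.05
ee_pos: [0.486, 0.0299, 0.0236]
orientation: [-2.22, -2.221, 0.003]
wrist_force: [-5.3, -1.5, 10.3]
width: -0.0005
grasp_force: 5.2
```

Request:
{"op": "carry_out", "data": {"rows": [[[0,0,2,0,0,0,0],[0,0,2,0,0,0,0],[0,0,0,0,0,0,0]]]}}

```text
time_s: 4.35
ee_pos: [0.4861, 0.0299, 0.0198]
orientation: [-2.22, -2.221, 0.003]
wrist_force: [-4.1, -0.7, 11.2]
width: -0.0003
grasp_force: 5.8
```

```bash
python3 - <<'E'
from workcell import eyes
from crop import crop
import cv2,numpy as np
a=eyes.snapshot("scene")["frame"];b=eyes.snapshot("side")["frame"]
cv2.imwrite("pics/press2.png",np.hstack([crop(a,230,170,80,75,5),crop(b,200,205,80,75,5)]))
E
```

```text
(no output)
```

View pics/press2.png

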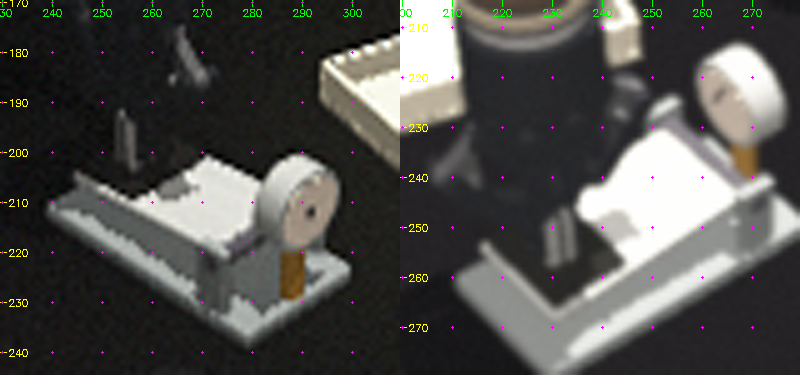

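Request:
{"op": "carry_out", "data": {"rows": [[[0,0,2,0,0,0,0],[0,0,2,0,0,0,0],[0,0,0,0,0,0,0]]]}}

```text
time_s: 4.75
ee_pos: [0.4864, 0.0298, 0.0182]
orientation: [-2.22, -2.22, 0.004]
wrist_force: [-11.2, -1.2, 27.6]
width: -0.0001
grasp_force: 14.4
```

```bash
python3 - <<'E'
from geo import *
s,d=pickle.load(open("d0.pkl","rb"));A,B=d["scene"],d["side"]
print(tri([(A,(245,194.5)),(B,(230,258))]),tri([(A,(245,204.5)),(B,(231,266.5))]))
print(proj(A,[[.486,.03,.02],[.486,.03,.041]]),proj(B,[[.486,.03,.02],[.486,.03,.041]]))
E
```

```text
(array([ 0.46866766, -0.0041871 ,  0.07025417]), np.float64(0.15156983010464842)) (array([ 0.46918789, -0.00399373,  0.03527855]), np.float64(0.38397586707750975))
[[257.46799717 206.60819819]
 [257.44819847 201.09354378]] [[230.8309557  260.34196067]
 [230.1817908  254.97248853]]
```

Request:
{"op": "carry_out", "data": {"rows": [[[0,0,0,0,0,0,0],[0,0,0,0,0,0,0],[0,0,0,0,0,0,0],[0,0,0,0,0,0,0],[0,0,0,0,0,0,0],[0,0,0,0,0,0,0],[0,0,-8,0,0,0,0],[0,0,-12,0,0,0,0],[0,0,-15,0,0,0,0],[0,0,-20,0,0,0,0],[0,0,-25,0,0,0,0],[0,0,-30,0,0,0,0],[0,0,-30,0,0,0,0],[0,0,-30,0,0,0,0],[0,0,-30,0,0,0,0],[0,0,-30,0,0,0,0],[0,0,-30,0,0,0,0],[0,0,-25,0,0,0,0],[0,0,-15,0,0,0,0],[0,0,-10,0,0,0,0]]]}}

```text
time_s: 6.75
ee_pos: [0.4876, 0.03, 0.3264]
orientation: [2.22, 2.22, 0.002]
wrist_force: [0.3, 0.1, -0.7]
width: -0.0002
grasp_force: 0.0
```

Request:
{"op": "carry_out", "data": {"rows": [[[-10,3,0,0,0,0,85],[-20,6,0,0,0,0,85],[-28,8,0,0,0,0,85],[-28,8,0,0,0,0,85],[-28,8,0,0,0,0,85],[-28,8,0,0,0,0,85],[-28,8,0,0,0,0,85],[-28,8,0,0,0,0,85],[-28,8,0,0,0,0,85],[-28,8,0,0,0,0,85],[-28,8,0,0,0,0,85],[-28,8,0,0,0,0,85],[-16,4,0,0,0,0,85],[-10,2,0,0,0,0,85],[0,0,0,0,0,0,85],[0,0,0,0,0,0,85]]]}}

```text
time_s: 8.35
ee_pos: [0.5817, -0.3052, 0.3249]
orientation: [-2.22, -2.221, -0.0]
wrist_force: [0.1, -0.2, 0.4]
width: 0.0851
grasp_force: 0.0
```

```bash
python3 - <<'E'
from workcell import sensors,eyes
from crop import crop
import cv2,numpy as np,pickle
s=sensors.state();w=eyes.snapshot("wrist");a=eyes.snapshot("scene");b=eyes.snapshot("side")
print(s["ee_pos"],s["orientation"],s["joint_pos"])
pickle.dump((s,{"wrist":w,"scene":a,"side":b}),open("d1.pkl","wb"))
cv2.imwrite("pics/w1.png",cv2.resize(w["frame"][:,:,::-1],(800,600),interpolation=cv2.INTER_CUBIC))
cv2.imwrite("pics/v1.png",crop(a["frame"],234,184,80,60,5))
E
```

```text
[ 0.58171075 -0.30520409  0.32486489] [-2.22004243e+00 -2.22062617e+00 -4.67075420e-04] [-5.49791319e-01  2.94995455e-01  1.41911851e+00  6.61217694e-04
  1.42893181e+00 -5.50148190e-01]
```

View pics/w1.png

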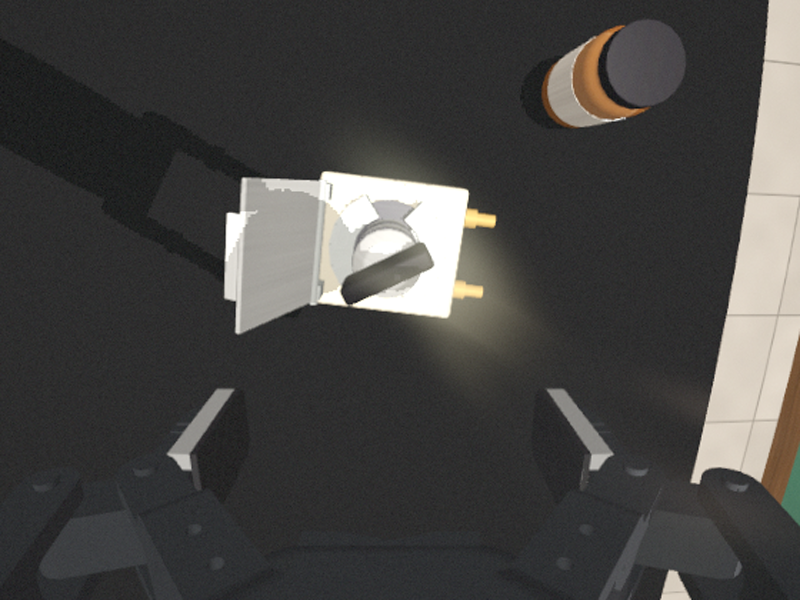

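The wrist view from above shows the port with top corners at (323,172), (467,190) and (450,317). The bar runs from about (345,292) to (430,252), and the cover is open at left, (240,180) to (320,303). I'll enlarge the bar in all three views.

```bash
python3 - <<'E'
from crop import crop
import cv2,numpy as np,pickle
s,d=pickle.load(open("d1.pkl","rb"))
w=crop(d["wrist"]["frame"],220,115,114,110,4);w=np.vstack([w,np.zeros((600-440,456,3),np.uint8)])
r=np.vstack([crop(d["scene"]["frame"],148,215,57,50,6),crop(d["side"]["frame"],315,270,57,50,6)])
w[440:600,:213]=crop(d["scene"]["frame"],236,186,71,53,3)[:159].repeat(1,0) if 0 else cv2.resize(crop(d["scene"]["frame"],236,186,71,53,3),(213,160))
cv2.imwrite("pics/bar.png",np.hstack([w,r]))
E
```

```text
(no output)
```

View pics/bar.png

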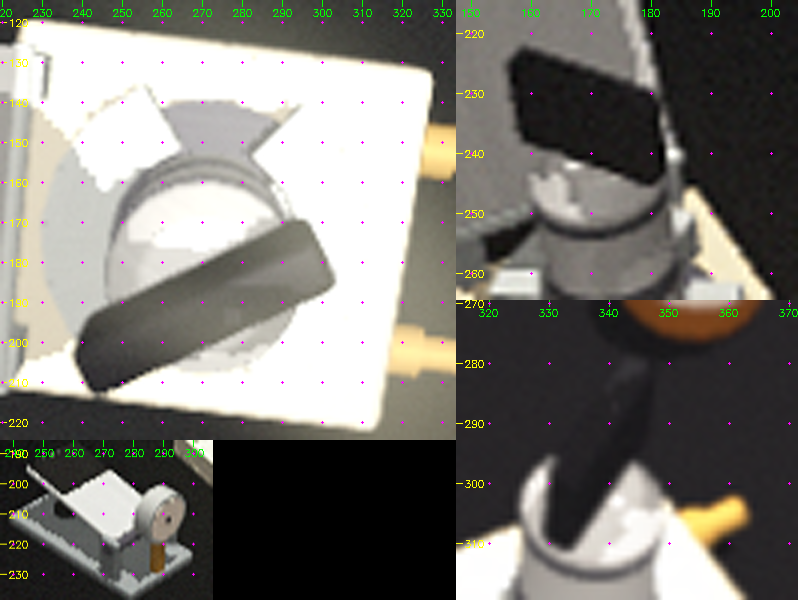

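```bash
python3 - <<'E'
from geo import *
np.set_printoptions(precision=4,suppress=True)
s,d=pickle.load(open("d1.pkl","rb"));A,B,W=d["scene"],d["side"],d["wrist"]
W["R"],W["t"]=wristRt(s,W)
h=.171;b=.131;l=.033;t=.007
wp=[(W,(-l,-t,h),(245,213)),(W,(l,-t,h),(303,185)),(W,(l,t,h),(296.5,170)),(W,(-l,t,h),(238.5,201))]
sp=[(A,(-l,-t,h),(156,226)),(A,(-l,t,h),(159,222)),(A,(l,t,h),(181.5,231)),(A,(-l,-t,b),(158,238)),(A,(l,-t,b),(181,245))]
for O in (wp,sp,wp+sp):
    for fz in (True,False):
        p,r=fit(O,[.58,-.3,.45],fz);print(p);
    print(r.round(1).tolist())
x,y=.068,.062
P=[(W,(x,y,.035),(327,132)),(W,(x,-y,.035),(314,222)),(W,(-x,y,.035),(226,120.5))]
PA=[(A,(-x,-y,.035),(144.5,262)),(A,(-x,y,.035),(187,246)),(A,(x,-y,.035),(163,296)),(A,(x,y,.035),(209,278)),(A,(x,-y,0),(164,304)),(A,(x,y,0),(209.5,287))]
for O in (P,PA,P+PA):
  p,r=fit(O,[.58,-.3,0.],False);print("port",p,r.round(1).tolist())
E
```

```text
[ 0.5794 -0.3059  0.4796 -0.0191]
[ 0.5794 -0.3017  0.4734]
[[-1.8, 0.9], [1.8, -1.8], [1.8, 0.0], [-2.3, 0.3]]
[ 0.5449 -0.2911  0.4698 -0.0337]
[ 0.5843 -0.3074  0.4332]
[[-0.6, -0.7], [0.2, -0.0], [0.8, -0.9], [-0.0, 0.3], [-0.3, 1.7]]
[ 0.5788 -0.3034  0.4711 -0.0062]
[ 0.5799 -0.3027  0.4827]
[[-1.1, 2.1], [2.2, -1.0], [2.1, 0.9], [-1.7, 1.7], [0.1, -1.9], [0.5, -1.3], [1.9, -3.1], [0.6, -1.0], [1.0, -0.5]]
port [ 0.5786 -0.3046 -0.109 ] [[0.8, -0.1], [0.4, 0.8], [-2.8, -0.4]]
port [ 0.5829 -0.3075 -0.136 ] [[-1.4, -0.3], [1.0, -0.7], [-1.4, 0.5], [0.6, -1.0], [-0.3, 2.3], [1.2, -0.3]]
port [ 0.5796 -0.3053 -0.1177] [[1.9, 1.0], [0.6, 1.7], [-1.5, -0.3], [-1.5, -0.9], [0.5, -1.8], [-0.6, -0.6], [0.9, -2.6], [0.5, 1.2], [1.4, -1.9]]
```

Request:
{"op": "carry_out", "data": {"rows": [[[0,-2,10,0,0,8,85],[0,0,20,0,0,8,85],[0,0,25,0,0,8,85],[0,0,25,0,0,8,85],[0,0,25,0,0,8,85],[0,0,25,0,0,8,85],[0,0,15,0,0,8,85],[0,0,10,0,0,7,85],[0,0,0,0,0,0,85],[0,0,0,0,0,0,85]]]}}

```text
time_s: 9.5
ee_pos: [0.5803, -0.3055, 0.1709]
orientation: [3.053, 0.739, 0.001]
wrist_force: [0.1, 0.0, 0.4]
width: 0.0846
grasp_force: 0.0
```

```bash
python3 - <<'E'
from workcell import sensors,eyes
from crop import crop
from scipy.spatial.transform import Rotation as Ro
import cv2,numpy as np,pickle
s=sensors.state();w=eyes.snapshot("wrist");a=eyes.snapshot("scene");b=eyes.snapshot("side")
print(s["ee_pos"],Ro.from_rotvec(s["orientation"]).as_matrix().round(3),s["joint_pos"])
pickle.dump((s,{"wrist":w,"scene":a,"side":b}),open("d2.pkl","wb"))
W=cv2.resize(w["frame"][:,:,::-1],(480,360));W=np.vstack([W,np.zeros((240,480,3),np.uint8)])
cv2.imwrite("pics/pre.png",np.hstack([W,np.vstack([crop(a["frame"],140,190,80,75,4),crop(b["frame"],295,250,80,75,4)])]))
E
```

```text
[ 0.58030296 -0.3054834   0.170924  ] [[ 0.889  0.457  0.   ]
 [ 0.457 -0.889 -0.   ]
 [ 0.     0.    -1.   ]] [-5.50960378e-01  4.01422656e-01  1.58888196e+00  4.29398318e-05
  1.15081293e+00  5.45118829e-01]
```

View pics/pre.png

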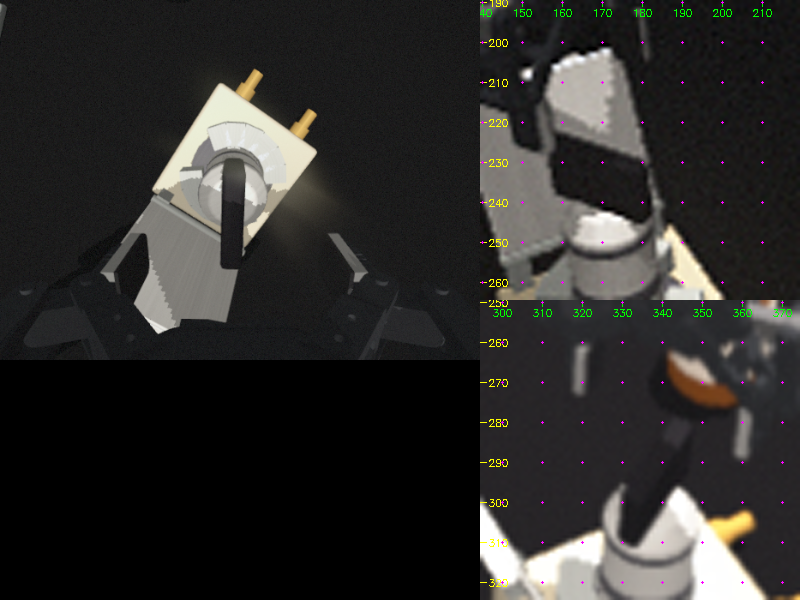

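The bar is upright and centred between the open fingers in the wrist view (x about 232 against a finger midpoint of 236). In the side view the fingertips end at (319,272) and (360,289). I'll check the fingertip height from those.

```bash
python3 - <<'E'
from geo import *
np.set_printoptions(precision=1,suppress=True)
s,d=pickle.load(open("d2.pkl","rb"));A,B,W=d["scene"],d["side"],d["wrist"]
for n,p in (("R",(.5998,-.3434)),("L",(.5608,-.2675))):
    for z in (.17,.19,.21): print(n,z,proj(B,[[*p,z]]))
W["R"],W["t"]=wristRt(s,W)
l=.033
for dz in (0,-.02): print(dz,proj(W,[[.58+l*.889,-.305+l*.457,.171+dz],[.58-l*.889,-.305-l*.457,.171+dz]])*480/560)
E
```

```text
R 0.17 [[357.2 295.8]]
R 0.19 [[358.  289.8]]
R 0.21 [[358.8 283.7]]
L 0.17 [[321.6 281.6]]
L 0.19 [[321.9 275.6]]
L 0.21 [[322.3 269.4]]
0 [[234.  169.9]
 [233.9 270.2]]
-0.02 [[233.9 162.8]
 [233.8 254.6]]
```

Request:
{"op": "carry_out", "data": {"rows": [[[0,0,8,0,0,0,85],[0,0,10,0,0,0,85],[0,0,10,0,0,0,85],[0,0,10,0,0,0,85],[0,0,8,0,0,0,85],[0,0,5,0,0,0,85],[0,0,2,0,0,0,85],[0,0,0,0,0,0,40],[0,0,0,0,0,0,40],[0,0,0,0,0,0,25],[0,0,0,0,0,0,25]]], "newtons": 40}}

```text
time_s: 10.75
ee_pos: [0.5803, -0.3062, 0.118]
orientation: [3.054, 0.733, 0.001]
wrist_force: [0.3, -0.0, 0.5]
width: 0.0276
grasp_force: 0.0
```

```bash
python3 - <<'E'
from workcell import sensors,eyes
from crop import crop
import cv2,numpy as np,pickle
s=sensors.state();a=eyes.snapshot("scene");b=eyes.snapshot("side");w=eyes.snapshot("wrist")
pickle.dump((s,{"wrist":w,"scene":a,"side":b}),open("d3.pkl","wb"))
W=cv2.resize(w["frame"][:,:,::-1],(480,360));W=np.vstack([W,np.zeros((240,480,3),np.uint8)])
cv2.imwrite("pics/grasp.png",np.hstack([W,np.vstack([crop(a["frame"],140,190,80,75,4),crop(b["frame"],295,250,80,75,4)])]))
E
```

Request:
{"op": "carry_out", "data": {"rows": [[[0,0,0,0,0,0,10],[0,0,0,0,0,0,5],[0,0,0,0,0,0,5],[0,0,0,0,0,0,5],[0,0,0,0,0,0,5]]], "newtons": 60}}

```text
time_s: 11.4
ee_pos: [0.5798, -0.3058, 0.1176]
orientation: [-3.054, -0.733, 0.001]
wrist_force: [-1.5, 1.8, 4.5]
width: 0.0132
grasp_force: 58.8
```

Request:
{"op": "carry_out", "data": {"rows": [[[0,0,0,0,0,-4,5],[0,0,0,0,0,-5,5],[0,0,0,0,0,-5,5],[0,0,0,0,0,-5,5],[0,0,0,0,0,0,5]]]}}

```text
time_s: 11.9
ee_pos: [0.5807, -0.3068, 0.1175]
orientation: [2.89, 1.227, 0.002]
wrist_force: [0.1, -0.5, 0.7]
width: 0.0132
grasp_force: 58.5
```

```bash
python3 -c "
from workcell import sensors
s=sensors.state();print(s['wrist_torque'],s['wrist_force'])"
```

```text
[-0.20485492 -0.10882452  0.0562182 ] [ 0.09954428 -0.5007065   0.73259044]
```

Request:
{"op": "carry_out", "data": {"rows": [[[0,0,0,0,0,-5,5],[0,0,0,0,0,-6,5],[0,0,0,0,0,-6,5],[0,0,0,0,0,-6,5],[0,0,0,0,0,-6,5],[0,0,0,0,0,-5,5],[0,0,0,0,0,-3,5],[0,0,0,0,0,0,5],[0,0,0,0,0,0,5]]]}}

```text
time_s: 12.8
ee_pos: [0.5808, -0.3064, 0.1175]
orientation: [2.354, 2.078, 0.001]
wrist_force: [1.3, 0.0, 0.7]
width: 0.0133
grasp_force: 58.4
```

```bash
python3 - <<'E'
from workcell import sensors,eyes
from crop import crop
import numpy as np,cv2
s=sensors.state();print(s['wrist_torque'],s['wrist_force'],2*np.arctan2(s["orientation"][1],s["orientation"][0]))
w=eyes.snapshot("wrist")["frame"];cv2.imwrite("pics/turned.png",w[:,:,::-1])
E
```

```text
[ 0.02412    -0.39681915  0.03199137] [1.338213   0.0205419  0.67342625] 1.4463803346206534
```

Yaw is 1.446 against a target of 1.45, with low torque. I'll lift gently.

Request:
{"op": "carry_out", "data": {"rows": [[[0,0,-3,0,0,0,5],[0,0,-4,0,0,0,5],[0,0,-5,0,0,0,5],[0,0,0,0,0,0,5]]]}}

```text
time_s: 13.25
ee_pos: [0.58, -0.3061, 0.1297]
orientation: [2.353, 2.081, -0.0]
wrist_force: [0.3, 0.1, -6.0]
width: 0.0132
grasp_force: 58.4
```

Request:
{"op": "carry_out", "data": {"rows": [[[0,0,-6,0,0,0,5],[0,0,-8,0,0,0,5],[0,0,-10,0,0,0,5],[0,0,-15,0,0,0,5],[0,0,-20,0,0,0,5],[0,0,-25,0,0,0,5],[0,0,-25,0,0,0,5],[0,0,-20,0,0,0,5],[0,0,-10,0,0,0,5],[0,0,0,0,0,0,5]]]}}

```text
time_s: 14.25
ee_pos: [0.5813, -0.3068, 0.2717]
orientation: [2.349, 2.078, 0.003]
wrist_force: [0.5, -0.1, -5.2]
width: 0.013
grasp_force: 58.6
```

```bash
python3 - <<'E'
from workcell import sensors,eyes
from crop import crop
import numpy as np,cv2,pickle
s=sensors.state();a=eyes.snapshot("scene");b=eyes.snapshot("side")
pickle.dump((s,{"scene":a,"side":b}),open("d4.pkl","wb"))
cv2.imwrite("pics/lift.png",np.hstack([crop(a["frame"],130,170,90,130,4),crop(b["frame"],285,200,90,150,4)[:520]]))
E
```

```text
(no output)
```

View pics/lift.png

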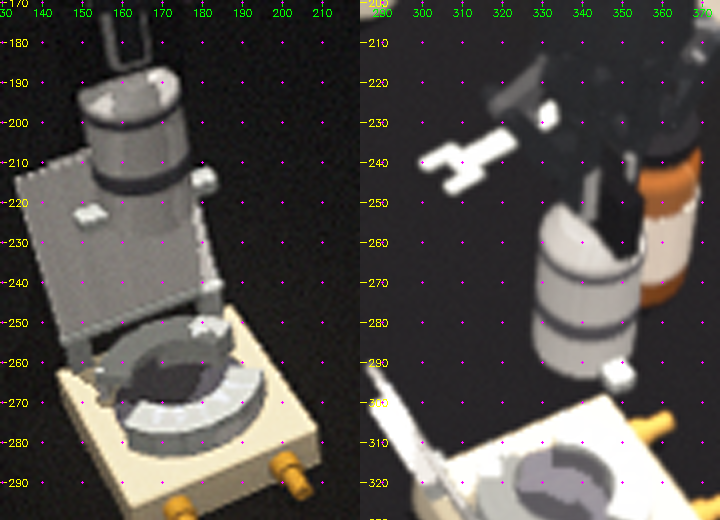

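The filter is lifted clear: in the scene crop it stands upright above the empty ring, with its lugs at (153,223) and (180,213). I'll carry it to the tray now.

Request:
{"op": "carry_out", "data": {"rows": [[[10,-3,0,0,0,0,5],[20,-4,0,0,0,0,5],[32,-5,0,0,0,0,5],[32,-5,0,0,0,0,5],[32,-5,0,0,0,0,5],[32,-5,0,0,0,0,5],[32,-5,0,0,0,0,5],[32,-5,0,0,0,0,5],[32,-5,0,0,0,0,5],[32,-5,0,0,0,0,5],[32,-5,0,0,0,0,5],[32,-5,0,0,0,0,5],[32,-5,0,0,0,0,5],[32,-5,0,0,0,0,5],[32,-5,0,0,0,0,5],[32,-5,0,0,0,0,5],[32,-5,0,0,0,0,5],[30,-5,0,0,0,0,5],[20,-4,0,0,0,0,5],[10,-3,0,0,0,0,5]]]}}

```text
time_s: 16.35
ee_pos: [0.5538, 0.2741, 0.2673]
orientation: [-2.348, -2.084, 0.003]
wrist_force: [0.5, -0.7, -4.6]
width: 0.0134
grasp_force: 58.5
```

Request:
{"op": "carry_out", "data": {"rows": [[[0,0,5,0,0,0,5],[0,0,15,0,0,0,5],[0,0,25,0,0,0,5],[0,0,30,0,0,0,5],[0,0,30,0,0,0,5],[0,0,25,0,0,0,5],[0,0,20,0,0,0,5],[0,0,12,0,0,0,5],[0,0,8,0,0,0,5],[0,0,4,0,0,0,5],[0,0,0,0,0,0,5]]]}}

```text
time_s: 17.45
ee_pos: [0.5564, 0.271, 0.0945]
orientation: [2.353, 2.081, 0.0]
wrist_force: [-0.5, 0.3, -4.0]
width: 0.0132
grasp_force: 58.5
```

Request:
{"op": "carry_out", "data": {"rows": [[[0,0,2,0,0,0,5],[0,0,2,0,0,0,5],[0,0,1,0,0,0,5],[0,0,0,0,0,0,5]]]}}

```text
time_s: 17.85
ee_pos: [0.5562, 0.2713, 0.0895]
orientation: [2.353, 2.082, 0.0]
wrist_force: [-0.4, -0.9, -4.6]
width: 0.013
grasp_force: 58.5
```

Request:
{"op": "carry_out", "data": {"rows": [[[0,0,1,0,0,0,5],[0,0,1,0,0,0,5],[0,0,0.5,0,0,0,5],[0,0,0,0,0,0,5]]]}}

```text
time_s: 18.25
ee_pos: [0.5564, 0.2713, 0.0876]
orientation: [2.353, 2.082, 0.001]
wrist_force: [-1.1, 0.5, -0.5]
width: 0.0129
grasp_force: 59.1
```

Request:
{"op": "carry_out", "data": {"rows": [[[0,0,0.5,0,0,0,5],[0,0,0,0,0,0,5],[0,0,0,0,0,0,20],[0,0,0,0,0,0,35],[0,0,0,0,0,0,50],[0,0,0,0,0,0,60],[0,0,0,0,0,0,60]]], "newtons": 20}}

```text
time_s: 18.95
ee_pos: [0.5563, 0.2712, 0.0863]
orientation: [2.353, 2.082, 0.0]
wrist_force: [-0.5, 0.1, -0.4]
width: 0.0601
grasp_force: 0.0
```

Request:
{"op": "carry_out", "data": {"rows": [[[0,0,-5,0,0,0,60],[0,0,-10,0,0,0,60],[0,0,-20,0,0,0,60],[0,0,-30,0,0,0,60],[0,0,-35,0,0,0,60],[0,0,-35,0,0,0,60],[0,0,-35,0,0,0,60],[0,0,-20,0,0,0,60],[0,0,-10,0,0,0,60],[0,0,0,0,0,0,60]]]}}

```text
time_s: 19.95
ee_pos: [0.5572, 0.2716, 0.2889]
orientation: [2.352, 2.081, 0.006]
wrist_force: [0.7, 0.2, 0.0]
width: 0.0603
grasp_force: 0.0
```

```bash
python3 - <<'E'
from geo import *
from workcell import sensors,eyes
s=sensors.state();print(s["ee_pos"])
W=eyes.snapshot("wrist");R,t=wristRt(s,W)
A=eyes.snapshot("scene");B=eyes.snapshot("side")
pickle.dump((s,{"wrist":W,"scene":A,"side":B}),open("d5.pkl","wb"))
# filter's lower body in fixed views: expected silhouettes vs dark-bar / changes against first pictures
s0,d0=pickle.load(open("d0.pkl","rb"))
for n,c in (("scene",A),("side",B)):
    df=np.abs(c["frame"].astype(int)-d0[n]["frame"]).sum(2)>90
    p=proj(c,[[.5565,.271,.005],[.5565,.271,.141]]);x0,y0=p.min(0)-25;x1,y1=p.max(0)+25
    m=df[int(y0):int(y1),int(x0):int(x1)];ys,xs=np.nonzero(m)
    # axis fit of changed pixels
    v=np.c_[xs,ys]-[xs.mean(),ys.mean()];e=np.linalg.svd(v,full_matrices=False)[2][0]
    print(n,"expected foot/top",p.round(1).tolist(),"changed centre",xs.mean()+int(x0),ys.mean()+int(y0),"axis",e,"exp",(p[1]-p[0])/np.linalg.norm(p[1]-p[0]),len(xs),"ext",xs.min()+int(x0),xs.max()+int(x0),ys.min()+int(y0),ys.max()+int(y0))
E
```

```text
[0.55716338 0.27159124 0.28889305]
scene expected foot/top [[327.8, 193.4], [332.1, 157.6]] changed centre 322.8353115727003 184.10237388724036 axis [0.75443237 0.65637779] exp [ 0.1176597  -0.99305397] 674 ext 302 338 138 198
side expected foot/top [[212.5, 206.3], [207.7, 170.8]] changed centre 207.2235469448584 201.70193740685545 axis [-0.48678862  0.8735198 ] exp [-0.13436184 -0.99093234] 671 ext 182 220 180 225
```

```bash
python3 - <<'E'
import pickle
s,d=pickle.load(open("d5.pkl","rb"))
for n,(x0,x1,y0,y1) in (("scene",(298,362,148,212)),("side",(178,250,160,230))):
    g=d[n]["frame"].mean(2)[y0:y1:2,x0:x1]
    print(n);print("\n".join("".join(" .:-=+*#%@"[min(9,int(v/25.6))] for v in r) for r in g))
E
```

```text
scene
              .                                                 
                                                                
                                                                
                                                                
                                      . .                       
                                    ....                        
                         .. .                                   
            .              .                                    
     .                                                          
                                                                
          .   .    .                                            
     .    .       .              ::+@@%:                        
    .       .     .     ..  .-=+***++%%%#                       
                   .:*%=:==++++++*%%#%%%#%%-                    
.            ::+==++==+=..-+=+++%@@%%%#+--=+%%.                 
       :=+=+++========+=--:..::------:.:-===-=%#*               
.:*+=+++=============+#=---===--===-====#=-=====+%%-  
[... 2845 characters left out ...]
******#%@@@@@@@@@@@@@@@@@@@@@@@@@@@@@%##+:.
     .=*#%%%%%%%%%%%%%%%%%%%%%%#####%@@@@@@@@@@@@@@@@@@@@@@@%%##*****+:.
     ..=*#%%%%%%%%%%%%%%%%%%%%%%%%%%%#*%@@@@@@@@@@@@@@%###*********##*-.
  .   .:+*#%%%%%%%%%%%%%%%%%@@@@@@@@@@@@@@@@@@@%###**##**####***##*#*+-.
 . ..  .:+*#%%%%%%%%%%%%%%%@@@@@@@@@@@@@%%##**********##**#****+--::....
 .  .   .:+*%%%%%%%%%%%%%%@@@@@@@@%%##**********##*##*##*+-::...........
      .  .:+*%%%%%%%%%%%%@@%%###**###****######%#*+=-::.................
    .     .:+*%%%%%%%###########***#####****+=-:........................
           .-+*#*#################***+=-::............................:=
.    ..  .  .-+*#*######*##****+=-:...................................-*
```

The text rendering shows the filter standing upright near the tray's middle. Next is the cover.

Request:
{"op": "carry_out", "data": {"rows": [[[-10,-2,0,0,0,0,0],[-20,-3,0,0,0,0,0],[-32,-4,0,0,0,0,0],[-32,-4,0,0,0,0,0],[-32,-4,0,0,0,0,0],[-32,-4,0,0,0,0,0],[-32,-4,0,0,0,0,0],[-32,-4,0,0,0,0,0],[-32,-4,0,0,0,0,0],[-32,-4,0,0,0,0,0],[-32,-4,0,0,0,0,0],[-32,-4,0,0,0,0,0],[-32,-4,0,0,0,0,0],[-32,-4,0,0,0,0,0],[-32,-4,0,0,0,0,0],[-32,-4,0,0,0,0,0],[-32,-4,0,0,0,0,0],[-30,-4,0,0,0,0,0],[-20,-2,0,0,0,0,0],[-10,0,0,0,0,0,0]]]}}

```text
time_s: 22.1
ee_pos: [0.4145, -0.2872, 0.285]
orientation: [-2.354, -2.077, 0.001]
wrist_force: [0.5, -0.3, -0.1]
width: 0.0
grasp_force: 0.0
```

Request:
{"op": "carry_out", "data": {"rows": [[[0,0,10,0,0,0,0],[0,0,20,0,0,0,0],[0,0,25,0,0,0,0],[0,0,30,0,0,0,0],[0,0,30,0,0,0,0],[0,0,25,0,0,0,0],[0,0,20,0,0,0,0],[0,0,10,0,0,0,0],[0,0,0,0,0,0,0]]]}}

```text
time_s: 23.0
ee_pos: [0.4148, -0.2838, 0.1142]
orientation: [-2.348, -2.08, 0.001]
wrist_force: [-0.4, -0.1, 0.1]
width: -0.0001
grasp_force: 0.0
```

Request:
{"op": "carry_out", "data": {"rows": [[[0,8,0,0,0,0,0],[0,12,0,0,0,0,0],[0,12,0,0,0,0,0],[0,10,0,0,0,0,0],[0,8,0,0,0,0,0],[0,8,0,0,0,0,0],[0,8,0,0,0,0,0],[0,8,0,0,0,0,0],[0,8,0,0,0,0,0],[0,8,0,0,0,0,0]]]}}

```text
time_s: 24.0
ee_pos: [0.5062, -0.297, 0.1163]
orientation: [-2.353, -2.082, 0.0]
wrist_force: [0.1, -0.4, -0.0]
width: -0.0001
grasp_force: 0.1
```

Request:
{"op": "carry_out", "data": {"rows": [[[0,7,0,0,0,0,0],[0,7,0,0,0,0,0],[0,7,0,0,0,0,0],[0,7,0,0,0,0,0],[0,7,0,0,0,0,0],[0,5,0,0,0,0,0],[0,0,0,0,0,0,0],[0,0,0,0,0,0,0],[0,0,0,0,0,0,0],[0,0,0,0,0,0,0]]]}}

```text
time_s: 25.0
ee_pos: [0.5449, -0.3017, 0.1163]
orientation: [-2.353, -2.081, 0.0]
wrist_force: [-1.2, -0.6, -0.6]
width: -0.0001
grasp_force: 0.0
```

```bash
python3 - <<'E'
from workcell import sensors,eyes
import pickle
d={n:eyes.snapshot(n) for n in ("scene","side")}
for n,(x0,x1,y0,y1) in (("scene",(128,215,185,308)),("side",(285,385,262,368))):
    g=d[n]["frame"].mean(2)[y0:y1:2,x0:x1]
    print(n);print("\n".join("".join(" .:-=+*#%@"[min(9,int(v/25.6))] for v in r) for r in g))
E
```

```text
scene
                            . . . .   .                                                
              .       .     .   .                                                      
                        . ..       . .                                                 
                 .     .  .     .                                                      
                    . .     .                                                          
                             ..  ..    ..                                              
                                 .    ..                                               
                        ..... .....:::..                                               
                          .    ...::::.             .                                  
                        .       . .-===:                                             . 
                                   :===-.                                              
                           .       .-===-.                                             
                                    .-
[... 9019 characters left out ...]
                        .-===++*#@@@@@@%#*+++++++++++==-:.....................................
                               .-===+*%@@%#*++++++++++++=-:.........................................
                                .:===+++++++++++++==-::.............................................
                                 .:===++++++++==-:..................................................
                                   .-=+++++=-:......................................................
                               ...  .:--:...........................................................
                               .....................................................................
```

Request:
{"op": "carry_out", "data": {"rows": [[[0,3,0,0,0,0,0],[0,3,0,0,0,0,0],[0,3,0,0,0,0,0],[0,3,0,0,0,0,0],[0,-5,0,0,0,0,0],[0,-10,0,0,0,0,0],[0,-15,0,0,0,0,0],[0,-20,0,0,0,0,0],[0,-20,0,0,0,0,0],[0,-20,0,0,0,0,0],[0,-20,0,0,0,0,0],[0,-10,-10,0,0,0,0],[0,0,-20,0,0,0,0],[0,0,-20,0,0,0,0],[0,0,-20,0,0,0,0],[0,0,-20,0,0,0,0],[0,0,-20,0,0,0,0],[0,0,-10,0,0,0,0],[0,0,0,0,0,0,0],[0,0,0,0,0,0,0]]]}}

```text
time_s: 27.1
ee_pos: [0.4373, -0.2882, 0.2356]
orientation: [-2.352, -2.081, 0.0]
wrist_force: [-0.0, 1.1, -0.4]
width: 0.0003
grasp_force: 0.0
```

```bash
python3 - <<'E'
from workcell import sensors,eyes
from geo import *
d={n:eyes.snapshot(n) for n in ("scene","side")}
A,B=d["scene"],d["side"]
for z in (.059,.063):
  c,s=np.cos(-.122),np.sin(-.122)
  pts=[[.581+c*x-s*y,-.306+s*x+c*y,z] for x,y in((-.062,-.054),(-.062,.054),(.05,.054),(.05,-.054))]
  print(proj(A,pts).round().tolist(),proj(B,pts).round().tolist())
for n,(x0,x1,y0,y1) in (("scene",(128,215,235,308)),("side",(285,385,285,368))):
    g=d[n]["frame"].mean(2)[y0:y1:2,x0:x1]
    print(n);print("\n".join("".join(" .:-=+*#%@"[min(9,int(v/25.6))] for v in r) for r in g))
E
```

```text
[[145.0, 255.0], [185.0, 240.0], [203.0, 266.0], [161.0, 283.0]] [[325.0, 347.0], [302.0, 313.0], [343.0, 295.0], [367.0, 328.0]]
[[145.0, 254.0], [185.0, 239.0], [203.0, 265.0], [161.0, 281.0]] [[325.0, 346.0], [302.0, 312.0], [343.0, 294.0], [367.0, 327.0]]
scene
        .. ..   .    ...  .......................................................... ..
     .     .  ..  .. ....... ........................................................ .
            ... .. ... .. ...........................-===..............................
. . .       .    . .... .......................   +%@@@@@#:.......................... .
.    .. . . .. . . .........................:-#@@@@@@@@@@@@= ..........................
. .  ...... ..... .................... :#@@@@@@@@@@@@@@@@@@@*..........................
  ........................... .. .-*%@@@@@@@@@@@@@@@@@@@@@@@@@=........................
 ..  ...................    .*@@@@@@@@@@@@@@@@@@@@@@@@@@@@@@@@@+.......................
  .  .. ...........  .-:+%@@@@@@@@@@@@@@@@@@@@@@@@@@@@@@@@@@@@@@%-.....................
..    ...........-%@@@@@@@@@@@@@@@@@@@@@@@
[... 5968 characters left out ...]
......................   :-===+*%@@@%%#*++==========-:........................................
.............................   .-===+*#*+++===========-:...........................................
 .............................   .:==============--:................................................
  ............................    .:-========-::.. .................................................
    ...........................     :-==---:........................................................
    ...............................  ...............................................................
 ...................................................................................................
```

The cover lies flat: its outline matches the predicted shut corners in both views. Handing in.

```bash
python3 -c "
from workcell import env
print(env.job_done())"
```

```text
the job is handed in; nothing more can be done
None
```

I vented the line with the pedal, set the filter upright near the middle of the tray, shut the cover over the empty port and handed the job in at about 27 s; the arm went nowhere near the jar, cup or wrench.

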